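# Drive a clay-jammed clamp pin out of a mould drain stand

### The job

Dried clay has jammed the locking pin in the steel block at the top of the sloping mould stand. With the steel drift punch from the wooden tray, drive the pin from its far, upper end, down along its hole, until it comes up against its internal stop. Then lay the punch flat in the tray again and let go, leaving the jar, the bottle and the cup where they stand.

Things in the scene. Friction and masses are not known exactly. Their poses are not given: they have to be found in the camera images.
- stand: Fixed drain stand, 116 mm wide: an aluminium plate sloping 35 degrees, with a strapped white plaster mould and, at its high end, a steel block between two dark cheeks (30 mm above the hole's line). Origin on the table straight below point mouth; x is level, from the low end (near the robot) to the high far end; z up. It reaches 200 mm to -x, 30 mm to +x of the origin.
- mouth (a point): Point fixed to the stand, 165 mm above the table, in the plane of the steel block's upper far face, midway between the cheeks. The block (60 mm wide, 46 high, 55 long) is clamped firmly up to 7 mm to either side along the stand's y, so the true mouth of its central hole (16 mm diameter, 2 mm chamfer) lies up to 7 mm beside this point: find it by touch or sight.
- hole_line (a point): Point in the air fixed to the stand, 100 mm out from point mouth along the line of the hole. From here to point mouth is the driving direction: (-cos 35, 0, -sin 35 degrees) in the stand's frame, toward the robot and down at 35 degrees below level, square to the block's upper face.
- pin (a joint): Travel in m of the dark steel pin (13 mm diameter, with a 22 mm head below the block) down its hole: starts at 0 to 0.006, 0.034 is its stop. Its upper end is 12 mm plus this travel below the block's upper face, so the punch is 46 mm deep at the stop. It takes about 9 N, plus 60 N per m/s, to slide and stays where it is left.
- punch: Loose steel drift punch, 0.24 to 0.39 kg, lying in the tray with its thin tip toward the robot: a square body 20 x 20 x 90 mm with a round rod of 10 mm diameter that stands 60 mm out of its -x end, and a 10 mm long round striking end at +x. Origin: centre of the underside of the square body; x runs along the punch from tip to striking end; its centre line lies 10 mm above the origin.
- punch_tip (a point): Centre of the end of the punch's rod, 105 mm to -x of the square body's middle and on the centre line.
- tray: Fixed wooden tray, 240 mm (x) by 120 mm (y), 20 mm high, walls and floor 5 mm thick. Origin: centre of its underside.
- jar: Bystander: loose glaze jar with a white lid, 64 mm wide, 75 mm high; origin under its centre.
- bottle: Bystander: loose paint bottle, 44 mm wide, 95 mm high; origin under its centre.
- cup: Bystander: loose white mug, 76 mm wide, 85 mm high, handle to its +y; origin under its centre.
There are look-alikes about, which are no part of the job. There is more than one size of the punch; the one meant has the size given above.

How it is judged:
By the outcome, as a careful person would: the job done as asked, in the order asked, and still so for the second after the job is handed in, with the robot touching nothing.
It also fails if it takes over 51 s, if anything falls off the work surface, if the arm or the gripper's body presses on something with over 40 N, if the wrist force passes 120 N, or if a joint passes its speed limit or range.

### The arm

A 6-joint arm with a two-finger parallel gripper is mounted at the origin on the work surface. World frame = base frame: x ahead of the robot, y to its left, z up, the work surface at z = 0. Lengths are in mm, angles in degrees, forces in N, time in s.
With the tool pointing down it reaches from about 300 to 850 mm from the base axis. Payload 4.2 kg.
Tool frame: the origin (TCP) lies at the very end of the fingers, on their centre line; the grasp point (between the pads) lies 19 mm behind it (env.grip_depth is the distance from the TCP to the grasp point, in mm); z points along the fingers, y is the line along which they close (so a half turn about z gives the same grasp; the last joint's range is limited). The gripper opens to 91 mm and grips with 3 to 60 N. Pads are 32 mm wide; open, the fingers measure 118 mm over their backs; the gripper's body (76 mm by 178 mm) begins 60 mm behind the grasp point.
Start: joints at [-74.828, 18.312, 89.639, -0, 72.044, -1.146], TCP at [161.558, -551.853, 213.976] pointing down, gripper open.
Joint ranges: [-177.97, 177.97], [-48.28, 115.42], [12.27, 149.76], [-77.06, 257.06], [2.81, 150.46], [-146.56, 146.56]. Speed limits (degrees/s): [147.25, 147.25, 180, 180, 180, 180].

### API

Orientations are given as [roll, pitch, yaw] about the fixed x, y, z axes, in that order (R = Rz(yaw) Ry(pitch) Rx(roll)).
In Python, from workcell import env, cams gives the robot as it stands.
- The arm moves only by the tool apply_moves, never from a script. Its argument "deltas" is a list of rows, each a list of 5 numbers: the shift along the tool's x, y, z in m, then the turn about the tool's z in rad, then the opening, from -1 (shut) to 1 (fully open), so that 0 is half open. In form: [[tx, ty, tz, roll, gripper], ...]. A call has 1 to 5 rows; each row is the pose to reach, as a shift and turn from the pose commanded when the call began, along the tool's axes at that moment; what a row does not reach only later rows make up. A row lasts 1/10 s, in which the tool goes at most 50 mm and 8.59 degrees, less where a joint would pass 70% of its speed; a pose out of reach is approached as far as the arm can. A call with a gripper value outside its range is refused whole. The fingers move at their own pace and stop on an object; "grip_force" is the grip in N (left out, the last holds). Time passes only in rows, so rows that repeat a pose let the fingers close. It gives the time, the measured TCP pose, the force, the opening and the grip force at its end, in the units of the state.
- env.state(): the state, without advancing time (a new reading comes with each control period).
- cams.grab_frame(name): name is "side" or "top"; returns the picture (480x640x3 uint8, blue, green, red); there is no depth.
- cams.get_calibration(name): a dict with "mtx" (3x3 intrinsics, pixels), "eye" and "attitude" of the camera in the world. Camera axes: x right, y down, z forward; pixel columns grow to the right and rows downward; lengths in mm; the calibration is good to about 2 mm. A picture is of the moment at which its call begins. get_calibration takes no time and is no camera call.
- env.job_done(): hands the job in; it is judged then, once.
The state is a dict: "time_s": time; "qpos": joint angles; "qvel": joint speeds; "effort": joint torques, N m; "ee_pos": TCP position; "ee_rot": TCP orientation; "force": force on the tool from outside, world axes, zero at the start; "torque": the same for the moment, N m; "gripper_width": finger opening in mm; "gripper_force": force on a finger pad.
Only numpy, scipy, OpenCV 4.12 (cv2) and the standard library are available. Lean on these libraries where they do the work, as an engineer would, in place of code of your own. Each camera call takes 0.05 s, during which the arm holds its last target. There are 200 camera calls.

## Working session

There is one attempt and no reset: what is moved stays moved. The work goes in short steps, Python scripts to look and compute and a tool call to move; the robot and the scene stay as the last step left them, time stands still between calls to the robot, and variables do not carry over. Pictures are saved under pics/ and viewed, at most 10 in all, crops included, and the job is handed in when it is done.

Besides the shell and the picture viewer there is one more tool, called after "Call:" by a JSON object that holds its "method" and its "body", one argument or row to a line. apply_moves: Moves the arm, as the interface text tells. Its arguments: {"type":"object","properties":{"deltas":{"type":"array"},"grip_force":{"type":"number"}},"required":["deltas"]}

```bash
ls; mkdir -p pics
python3 - <<'E'
from workcell import env,cams
import cv2
for n in("side","top"):
    cv2.imwrite(f"pics/{n}0.png",cams.grab_frame(n)); print(n,cams.get_calibration(n))
print(env.state())
E
```

```text
pics
side {'mtx': array([[471.06927818,   0.        , 322.64851086],
       [  0.        , 471.06927818, 239.41599819],
       [  0.        ,   0.        ,   1.        ]]), 'eye': array([452.34042464, 638.50590336, 811.03267548]), 'attitude': array([-136.70994185,   -0.83990007, -167.57099063])}
top {'mtx': array([[442.16246475,   0.        , 322.37835274],
       [  0.        , 442.16246475, 241.46931229],
       [  0.        ,   0.        ,   1.        ]]), 'eye': array([ 390.55184829,    3.69297574, 1177.79032575]), 'attitude': array([-169.23090335,   -1.19533721,  -90.92906033])}
{'time_s': 0.1, 'qpos': array([-7.48267828e+01,  1.83473605e+01,  8.96992202e+01,  2.45137710e-05,
        7.20449742e+01, -1.14654945e+00]), 'qvel': array([-0.0802539 , -0.06045548, -0.16052417, -0.04817121,  0.07874361,
       -0.03725204]), 'effort': array([ 6.36234131e-05, -4.13333631e+01, -2.32508790e+01,  7.28529179e-02,
        4.21567995e-02, -4.51069855e-05]), 'ee_pos': array([ 161.44882097, -551.39253344,  213.21188291]), 'ee_rot': array([-1.79908464e+02, -1.85529205e-03,  1.63197575e+01]), 'force': array([-0.025011  ,  0.42760641, -0.48795793]), 'torque': array([ 0.00541906, -0.03236938,  0.01944323]), 'gripper_force': 0.0, 'gripper_width': 91.44734421344255}
```

View pics/top0.png

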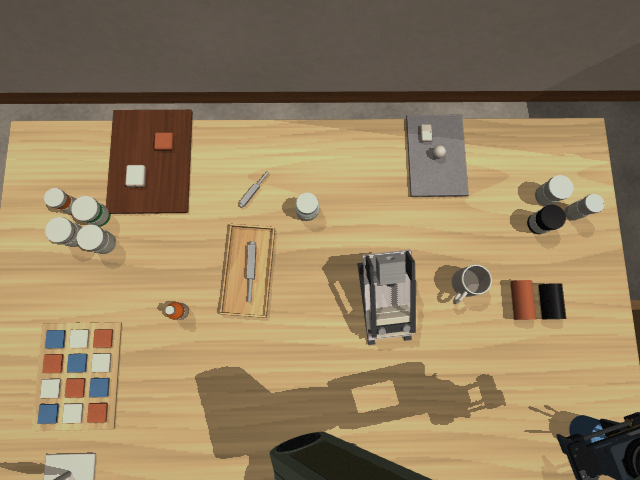

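View pics/side0.png

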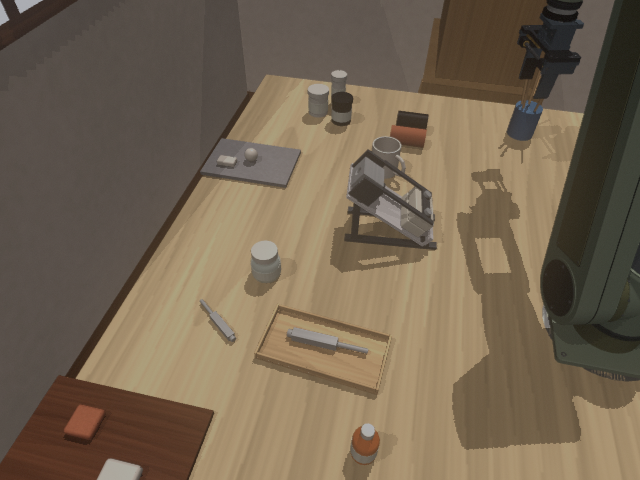

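```bash
cat > h.py <<'E'
import numpy as np, cv2
from scipy.spatial.transform import Rotation as R
from workcell import env,cams
C={n:cams.get_calibration(n) for n in("side","top")}
def M(n): return R.from_euler('xyz',C[n]['attitude'],degrees=True).as_matrix()
def ray(n,p):
    return C[n]['eye'],M(n)@np.linalg.inv(C[n]['mtx'])@np.array([p[0],p[1],1.])
def onz(n,p,z):
    e,d=ray(n,p); return e+d*(z-e[2])/d[2]
def proj(n,P):
    q=C[n]['mtx']@M(n).T@(np.asarray(P,float)-C[n]['eye']); return q[:2]/q[2]
def tri(a,b):
    e1,d1=ray('side',a); e2,d2=ray('top',b)
    s=np.linalg.lstsq(np.c_[d1,-d2],e2-e1,rcond=None)[0]
    p,q=e1+s[0]*d1,e2+s[1]*d2; return (p+q)/2,np.linalg.norm(p-q)
def crop(im,x,y,w,h,k): return cv2.resize(im[y:y+h,x:x+w],None,fx=k,fy=k,interpolation=cv2.INTER_CUBIC)
E
python3 - <<'E'
from h import *
s=cv2.imread('pics/side0.png');t=cv2.imread('pics/top0.png')
a=np.hstack([crop(t,345,240,80,60,5),crop(s,335,145,80,60,5)])
b=np.hstack([crop(t,350,290,80,60,5),crop(s,360,190,80,60,5)])
cv2.imwrite('pics/m1.png',np.vstack([a,b]))
a=np.hstack([crop(t,205,215,80,110,5),crop(s,255,300,140,110,400/140)[:550] if 0 else cv2.resize(s[300:410,255:395],(400,550*0+314),interpolation=cv2.INTER_CUBIC)]) if 0 else None
T=crop(t,205,215,80,110,5); S=cv2.resize(s[305:395,252:394],(400,254),interpolation=cv2.INTER_CUBIC)
o=np.zeros((550,800,3),np.uint8); o[:,:400]=T; o[:254,400:]=S; cv2.imwrite('pics/m2.png',o)
for z in(0,20): print(z,[onz('top',p,z).round(0) for p in((230,225),(274,227),(269,318),(218,315))])
E
```

```text
0 [array([663., 226.,   0.]), array([656., 107.,   0.]), array([412., 119.,   0.]), array([422., 252.,   0.])]
20 [array([658., 222.,  20.]), array([651., 105.,  20.]), array([412., 117.,  20.]), array([421., 248.,  20.])]
```

View pics/m1.png

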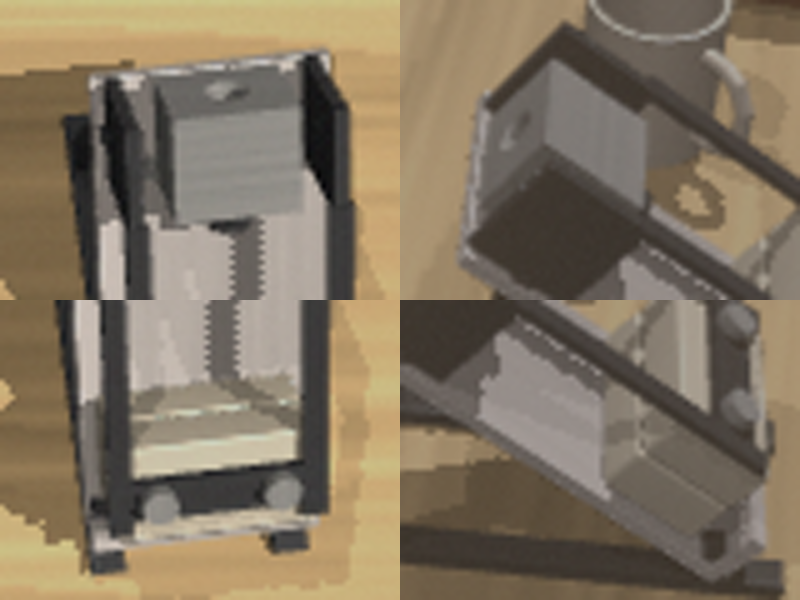

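View pics/m2.png

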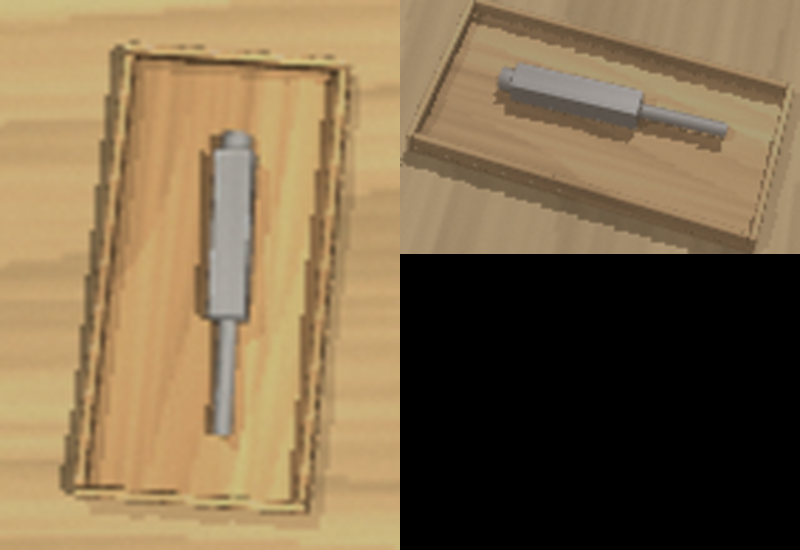

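Run:
```python
from h import *
np.set_printoptions(precision=1,suppress=True)
for n,a,b in(('hole',(358,170.6),(389.8,257.6)),('far+y',(347.2,195.6),(363,254.6)),('far-y',(352,163.6),(410.6,250.6)),('near+y',(422,245.2),(368.6,339.2)),
 ('blk+yfar top',(549/5+255-.4,60/5+145-.4+0),(297/5+344.6,72/5+239.6)),):
    print(n,*tri(a,b))
for n,p,z in(('strike',(252,241.2),15),('tip',(248.6,301.6),15),('bodyend',(251.4,244.6),25),('bodyfront',(249.6,278.2),25)): print(n,onz('top',p,z))
print('side tip',onz('side',(252+325*142/400,305+130*90/254),15),'side strike',onz('side',(252+103*.355,305+78*.354),15))
```

```text
hole [ 542.9 -176.5  165.9] 0.49531906860198266
far+y [ 554.7 -117.2  141.8] 0.6821384064930449
far-y [ 563.8 -231.8  139.6] 1.733529939599458
near+y [ 363.9 -141.2    3.7] 20.994555058585593
blk+yfar top [ 541.3 -205.6  185. ] 12.671544196071583
strike [614.4 163.7  15. ]
tip [454.5 170.4  15. ]
bodyend [603.3 163.8  25. ]
bodyfront [514.4 167.2  25. ]
side tip [456.8 168.9  15. ] side strike [613.4 163.2  15. ]
```

```bash
cat >> h.py <<'E'
def go(x,y,z,yaw):
    s=env.state(); Rm=R.from_euler('xyz',s['ee_rot'],degrees=True)
    d=Rm.inv().apply(np.array([x,y,z])-s['ee_pos'])/1000
    w=(s['ee_rot'][2]-yaw+180)%360-180
    print('t %.2f'%s['time_s'],'pos',s['ee_pos'].round(1),'rot',s['ee_rot'].round(1),'F',s['force'].round(1),'w %.1f gf %.1f'%(s['gripper_width'],s['gripper_force']),'tool d',d.round(4),'rad %.3f'%np.deg2rad(w))
E
python3 -c "
from h import *
go(591,164,150,-2.3)
for z in (5,20,35): print(onz('top',(368.6,339.2),z))"
```

```text
t 0.10 pos [ 161.4 -551.4  213.2] rot [-179.9   -0.    16.3] F [-0.   0.4 -0.5] w 91.4 gf 0.0 tool d [ 0.6133 -0.5658  0.0641] rad 0.325
[ 353.43537423 -140.26434764    5.        ]
[ 353.9100943  -138.42313203   20.        ]
[ 354.38481438 -136.58191643   35.        ]
```

Call:
{"method": "apply_moves", "body": {
  "deltas": [
    [0.15,-0.14,-0.02,0,0],
    [0.15,-0.14,-0.02,0,0],
    [0.15,-0.14,-0.02,0,0],
    [0.15,-0.14,-0.02,0,0],
    [0.17,-0.16,-0.02,0,0]
  ],
  "grip_force": 3
}}

```text
time_s: 0.6
ee_pos: [280.6, -348.0, 234.3]
ee_rot: [-180.0, -0.0, 16.4]
force: [0.7, -0.4, 0.6]
gripper_width: 54.0
gripper_force: 0.0
```

Call:
{"method": "apply_moves", "body": {
  "deltas": [
    [0.17,-0.16,0,0,0],
    [0.17,-0.16,0,0,0],
    [0.17,-0.16,0,0,0],
    [0.17,-0.16,0,0,0],
    [0.17,-0.16,0,0,0]
  ]
}}

```text
time_s: 1.1
ee_pos: [398.7, -146.5, 233.8]
ee_rot: [-180.0, -0.0, 16.4]
force: [-0.2, -0.9, 0.0]
gripper_width: 45.5
gripper_force: 0.0
```

Call:
{"method": "apply_moves", "body": {
  "deltas": [
    [0.17,-0.16,0,0,0],
    [0.17,-0.16,0,0,0],
    [0.17,-0.16,0,0,0],
    [0.17,-0.16,0,0,0],
    [0.17,-0.16,0,0,0]
  ]
}}

```text
time_s: 1.6
ee_pos: [517.1, 55.1, 233.5]
ee_rot: [-180.0, 0.0, 16.4]
force: [-0.2, -0.5, -0.8]
gripper_width: 45.6
gripper_force: 0.0
```

```bash
python3 -c "
from h import *
go(591,164,120,-2.3)"
```

```text
t 1.60 pos [517.1  55.1 233.5] rot [-180.     0.    16.4] F [-0.2 -0.5 -0.8] w 45.6 gf 0.0 tool d [ 0.1017 -0.0835  0.1135] rad 0.327
```

Call:
{"method": "apply_moves", "body": {
  "deltas": [
    [0.1,-0.083,0.113,0.327,0],
    [0.1,-0.083,0.113,0.327,0],
    [0.1,-0.083,0.113,0.327,0],
    [0.102,-0.083,0.113,0.327,0],
    [0.102,-0.083,0.113,0.327,0]
  ]
}}

```text
time_s: 2.1
ee_pos: [589.9, 162.0, 117.2]
ee_rot: [179.9, 0.3, -2.3]
force: [-0.2, -0.4, -1.0]
gripper_width: 45.6
gripper_force: 0.0
```

```bash
python3 -c "
from h import *
go(591,164,8,-2.3)"
```

```text
t 2.10 pos [589.9 162.  117.2] rot [179.9   0.3  -2.3] F [-0.2 -0.4 -1. ] w 45.6 gf 0.0 tool d [ 0.0016 -0.0022  0.1092] rad 0.000
```

Call:
{"method": "apply_moves", "body": {
  "deltas": [
    [0.001,-0.002,0.045,0,0],
    [0.001,-0.002,0.08,0,0],
    [0.001,-0.002,0.1,0,0],
    [0.001,-0.002,0.108,0,0],
    [0.001,-0.002,0.108,0,0]
  ]
}}

```text
time_s: 2.6
ee_pos: [591.4, 161.7, 12.8]
ee_rot: [180.0, 0.1, -2.4]
force: [-1.0, -0.1, 0.6]
gripper_width: 45.7
gripper_force: 0.0
```

Call:
{"method": "apply_moves", "body": {
  "deltas": [
    [0,0,0,0,-0.3],
    [0,0,0,0,-0.6],
    [0,0,0,0,-0.8],
    [0,0,0,0,-0.8],
    [0,0,0,0,-0.8]
  ],
  "grip_force": 4
}}

```text
time_s: 3.1
ee_pos: [592.6, 162.8, 14.1]
ee_rot: [-179.9, -0.1, -2.4]
force: [-0.6, 0.7, 5.6]
gripper_width: 20.1
gripper_force: 4.0
```

```bash
python3 -c "
from h import *
cv2.imwrite('pics/g.png',np.hstack([crop(cams.grab_frame('side'),240,290,160,110,2.5),crop(cams.grab_frame('top'),180,210,160,110,2.5)]))
go(591,164,8,-2.3)"
```

```text
t 3.20 pos [592.6 162.7  14.1] rot [-1.8e+02 -1.0e-01 -2.4e+00] F [-1.   1.2  6. ] w 20.2 gf 4.0 tool d [-0.0017 -0.0012  0.0061] rad -0.002
```

View pics/g.png

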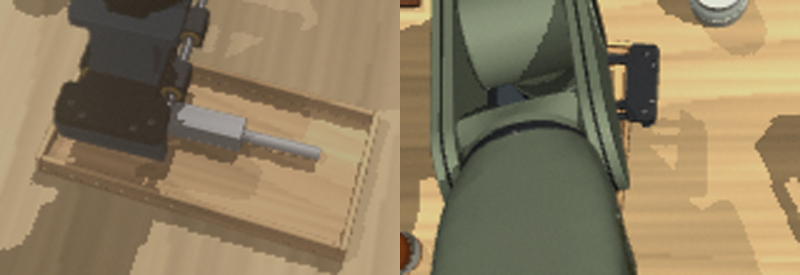

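Call:
{"method": "apply_moves", "body": {
  "deltas": [
    [0,0,0,0,-0.4],
    [0,0,0,0,-0.4],
    [0,0,0,0,-0.4]
  ]
}}

```text
time_s: 3.5
ee_pos: [591.4, 162.2, 12.5]
ee_rot: [180.0, 0.1, -2.4]
force: [0.1, 0.4, -0.6]
gripper_width: 27.4
gripper_force: 0.0
```

```bash
python3 -c "
from h import *
s=env.state();print(s['torque'],s['qpos'])
go(591,164,8,-2.3)"
```

```text
[ 0.01094105  0.03680032 -0.0247147 ] [ 1.42686426e+01  3.22200419e+01  9.88204371e+01 -1.75748208e-02
  4.90179211e+01  1.06689627e+02]
t 3.50 pos [591.4 162.2  12.5] rot [ 1.8e+02  1.0e-01 -2.4e+00] F [ 0.1  0.4 -0.6] w 27.4 gf 0.0 tool d [-0.0005 -0.0018  0.0045] rad -0.002
```

Call:
{"method": "apply_moves", "body": {
  "deltas": [
    [0,-0.002,0.005,0,-0.4],
    [0,-0.002,0.005,0,-0.4],
    [0,-0.002,0.005,0,-0.4]
  ]
}}

```text
time_s: 3.8
ee_pos: [591.6, 164.4, 7.4]
ee_rot: [180.0, 0.0, -2.4]
force: [-0.4, -0.3, -0.3]
gripper_width: 27.6
gripper_force: 0.0
```

Call:
{"method": "apply_moves", "body": {
  "deltas": [
    [0,0,0,0,-0.8],
    [0,0,0,0,-0.8],
    [0,0,0,0,-0.8],
    [0,0,0,0,-0.8]
  ],
  "grip_force": 4
}}

```text
time_s: 4.2
ee_pos: [591.9, 164.2, 7.8]
ee_rot: [180.0, 0.0, -2.4]
force: [1.1, -0.9, -1.0]
gripper_width: 20.1
gripper_force: 4.0
```

Call:
{"method": "apply_moves", "body": {
  "deltas": [
    [0,0,-0.008,0,-0.8],
    [-0.002,0,-0.015,0,-0.8],
    [-0.003,0,-0.022,0,-0.8],
    [-0.005,0,-0.03,0,-0.8],
    [-0.007,0,-0.037,0,-0.8]
  ]
}}

```text
time_s: 4.7
ee_pos: [584.8, 164.7, 45.9]
ee_rot: [-180.0, -0.0, -2.4]
force: [-0.7, -0.1, -2.5]
gripper_width: 20.3
gripper_force: 4.0
```

```bash
python3 -c "
from h import *
cv2.imwrite('pics/l.png',crop(cams.grab_frame('side'),240,240,200,150,3))
go(591,164,8,-2.3)"
```

```text
t 4.75 pos [585.1 164.9  47. ] rot [-1.8e+02 -1.0e-01 -2.4e+00] F [-0.5  0.5 -2.9] w 19.9 gf 4.0 tool d [0.0058 0.0007 0.039 ] rad -0.002
```

View pics/l.png

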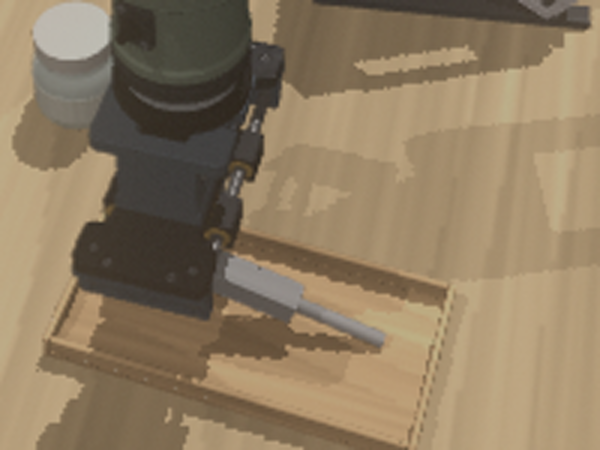

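```bash
cat >> h.py <<'E'
def tip_plane(p,yaw=-2.4,dy=0,n='side'):
    # intersect side ray with vertical plane through TCP along yaw
    s=env.state(); c=s['ee_pos']; yaw=np.deg2rad(s['ee_rot'][2]); nn=np.array([-np.sin(yaw),np.cos(yaw),0]); u=np.array([np.cos(yaw),np.sin(yaw),0])
    e,d=ray(n,p); P=e+d*(((c-e)@nn)/(d@nn)); return P,(P-c)@u,P[2]-c[2]
E
python3 -c "
from h import *
print(tip_plane((366.7,352.3)))
print(tip_plane((240+300/3,240+290/3)))"
```

```text
(array([457.67986838, 170.27682539,  12.38723275]), np.float64(-127.54196465395873), np.float64(-34.589439610149284))
(array([511.26868366, 168.01441802,  44.88785634]), np.float64(-73.90541358701113), np.float64(-2.088816024868052))
```

Call:
{"method": "apply_moves", "body": {
  "deltas": [
    [-0.003,0,-0.008,0,-0.8],
    [-0.007,0,-0.015,0,-0.8],
    [-0.011,0,-0.022,0,-0.8],
    [-0.015,0,-0.029,0,-0.8],
    [-0.018,0,-0.034,0,-0.8]
  ]
}}

```text
time_s: 5.25
ee_pos: [566.4, 165.4, 79.6]
ee_rot: [180.0, 0.0, -2.4]
force: [0.2, -0.3, -2.5]
gripper_width: 20.4
gripper_force: 4.0
```

Call:
{"method": "apply_moves", "body": {
  "deltas": [
    [0,0,0,0,-0.8],
    [0,0,0,0,-0.8],
    [0,0,0,0,-0.8],
    [0,0,0,0,-0.8]
  ],
  "grip_force": 60
}}

```text
time_s: 5.65
ee_pos: [567.0, 165.4, 78.8]
ee_rot: [180.0, 0.0, -2.4]
force: [-0.3, 0.2, -0.5]
gripper_width: 19.4
gripper_force: 60.0
```

```bash
python3 -c "
from h import *
im=cams.grab_frame('side')
cv2.imwrite('pics/l2.png',crop(im,300,300,100,75,6))
go(591,164,8,-2.3)"
```

```text
t 5.70 pos [567.  165.4  78.8] rot [180.    0.   -2.4] F [-0.1  0.4 -0.2] w 19.2 gf 60.0 tool d [0.024  0.0004 0.0708] rad -0.002
```

View pics/l2.png

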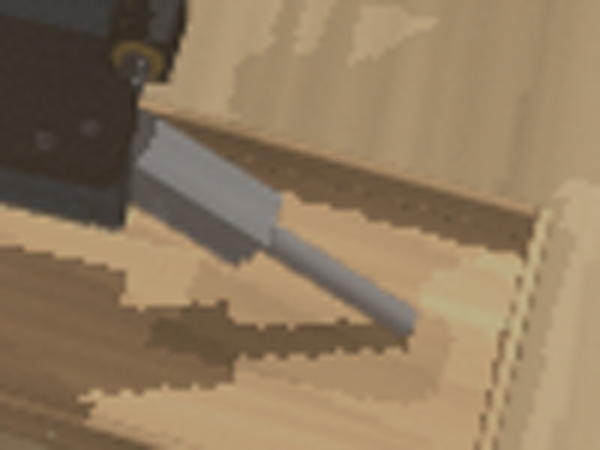

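```bash
python3 -c "
from h import *
a=tip_plane((367.4,353.2));b=tip_plane((345.6,339.6));print(a,b,np.rad2deg(np.arctan2(b[2]-a[2],b[1]-a[1])))"
```

```text
(array([456.10220925, 170.14559752,   9.42070751]), np.float64(-111.02204775199611), np.float64(-69.38248658303381)) (array([500.25835971, 168.27544187,  39.02037706]), np.float64(-66.82631147278617), np.float64(-39.78281703241292)) 33.81181779084235
```

```bash
cat >> h.py <<'E'
H=np.array([542.9,-176.5,165.9]); PSI=5.2
def at(out,dlat=0,dup=0,tip=(-111.,-69.4),psi=PSI):
    c,s=np.cos(np.deg2rad(psi)),np.sin(np.deg2rad(psi)); c5,s5=np.cos(np.deg2rad(35)),np.sin(np.deg2rad(35))
    a=out*c5-dup*s5; z=out*s5+dup*c5
    P=H+np.array([a*c-dlat*s,a*s+dlat*c,z])-np.array([tip[0]*c,tip[0]*s,tip[1]])
    go(*P,psi); return P
E
python3 -c "
from h import *
print(at(40))"
```

```text
t 5.70 pos [567.  165.4  78.8] rot [180.    0.   -2.4] F [-0.1  0.4 -0.2] w 19.2 gf 60.0 tool d [ 0.1328  0.3236 -0.1794] rad -0.133
[ 686.07439789 -163.47010906  258.24305745]
```

Call:
{"method": "apply_moves", "body": {
  "deltas": [
    [0,0,-0.03,0,-0.8],
    [0,0,-0.08,0,-0.8],
    [0,0,-0.13,0,-0.8],
    [0,0,-0.18,0,-0.8],
    [0,0,-0.22,0,-0.8]
  ]
}}

```text
time_s: 6.2
ee_pos: [567.2, 165.4, 301.8]
ee_rot: [-180.0, -0.1, -2.4]
force: [1.4, 0.9, -3.7]
gripper_width: 19.5
gripper_force: 60.0
```

```bash
python3 -c "
from h import *
at(40)"
```

```text
t 6.20 pos [567.2 165.4 301.8] rot [-1.8e+02 -1.0e-01 -2.4e+00] F [ 1.4  0.9 -3.7] w 19.5 gf 60.0 tool d [0.1325 0.3236 0.0437] rad -0.133
```

Call:
{"method": "apply_moves", "body": {
  "deltas": [
    [0.02,0.04,0,-0.03,-0.8],
    [0.036,0.088,0,-0.06,-0.8],
    [0.054,0.132,0,-0.09,-0.8],
    [0.072,0.176,0,-0.12,-0.8],
    [0.09,0.22,0,-0.133,-0.8]
  ]
}}

```text
time_s: 6.7
ee_pos: [647.8, -60.0, 298.2]
ee_rot: [-180.0, 0.0, 5.3]
force: [1.0, 0.7, -3.4]
gripper_width: 19.5
gripper_force: 60.0
```

```bash
python3 -c "
from h import *
at(40)"
```

```text
t 6.70 pos [647.8 -60.  298.2] rot [-180.     0.     5.3] F [ 1.   0.7 -3.4] w 19.5 gf 60.0 tool d [0.0287 0.1065 0.04  ] rad 0.001
```

Call:
{"method": "apply_moves", "body": {
  "deltas": [
    [0.015,0.04,0,0,-0.8],
    [0.029,0.08,0,0,-0.8],
    [0.029,0.107,0,0,-0.8],
    [0.029,0.107,0.04,0,-0.8],
    [0.029,0.107,0.04,0,-0.8]
  ]
}}

```text
time_s: 7.2
ee_pos: [682.8, -162.4, 251.6]
ee_rot: [-179.7, 0.8, 5.1]
force: [-0.1, 0.2, -4.5]
gripper_width: 19.5
gripper_force: 60.0
```

```bash
python3 -c "
from h import *
at(40)
im=cams.grab_frame('side');tp=cams.grab_frame('top')
cv2.imwrite('pics/a.png',im);cv2.imwrite('pics/at.png',tp)
cv2.imwrite('pics/a1.png',np.hstack([crop(im,315,140,66,75,6),crop(tp,345,220,66,75,6)]))"
```

```text
t 7.20 pos [ 682.8 -162.4  251.6] rot [-179.7    0.8    5.1] F [-0.1  0.2 -4.5] w 19.5 gf 60.0 tool d [ 0.0031  0.0013 -0.0067] rad -0.002
```

View pics/a1.png

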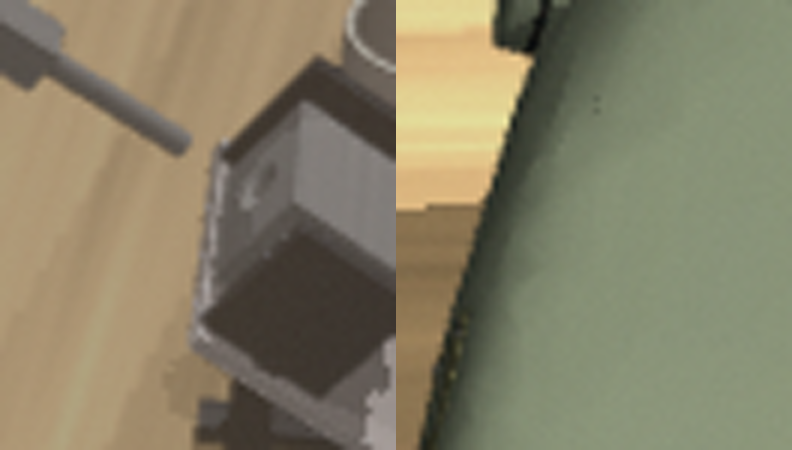

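Call:
{"method": "apply_moves", "body": {
  "deltas": [
    [0.002,0.001,-0.004,0,-0.8],
    [0.002,0.001,-0.004,0,-0.8]
  ]
}}

```text
time_s: 7.5
ee_pos: [689.7, -162.5, 266.1]
ee_rot: [179.9, -0.3, 5.3]
force: [0.1, -0.6, -2.6]
gripper_width: 19.6
gripper_force: 60.0
```

```bash
python3 -c "
from h import *
at(40)
im=cams.grab_frame('side')
cv2.imwrite('pics/b1.png',np.hstack([crop(im,320,140,50,50,12)]))
s=env.state();rm=R.from_euler('xyz',s['ee_rot'],degrees=True)
print(proj('side',s['ee_pos']+rm.apply([-111,0,69.4])),proj('side',H))
for d in np.eye(3): print(proj('side',H+5*d)-proj('side',H))
"
```

```text
t 7.50 pos [ 689.7 -162.5  266.1] rot [179.9  -0.3   5.3] F [ 0.1 -0.6 -2.6] w 19.6 gf 60.0 tool d [-0.0038  0.0006  0.0078] rad 0.001
[342.12947979 158.20565715] [358.11242014 170.63389277]
[-2.25595265 -0.33481417]
[-0.3778369   1.40134481]
[ 0.15944603 -1.81801962]
```

View pics/b1.png

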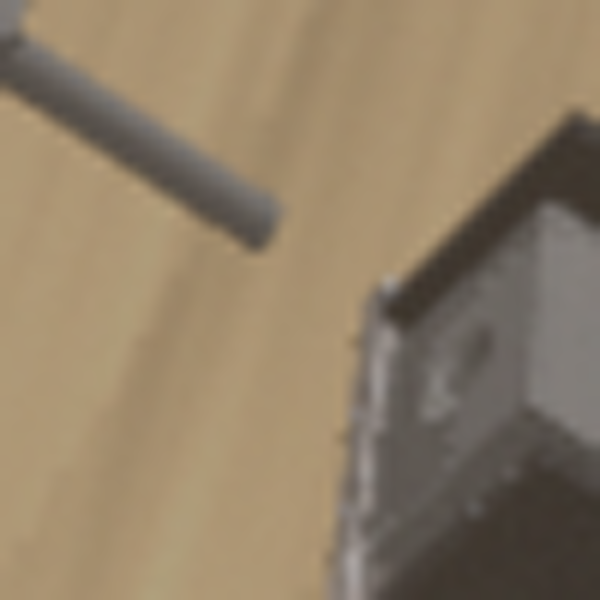

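Call:
{"method": "apply_moves", "body": {
  "deltas": [
    [-0.003,0,0.006,0,-0.8],
    [-0.003,0,0.006,0,-0.8],
    [-0.003,0,0.006,0,-0.8],
    [-0.003,0,0.006,0,-0.8]
  ]
}}

```text
time_s: 7.95
ee_pos: [685.2, -163.2, 257.0]
ee_rot: [180.0, -0.0, 5.2]
force: [-0.1, 0.4, -1.9]
gripper_width: 19.7
gripper_force: 60.0
```

```bash
python3 -c "
from h import *
at(5)"
```

```text
t 7.95 pos [ 685.2 -163.2  257. ] rot [180.   -0.    5.2] F [-0.1  0.4 -1.9] w 19.7 gf 60.0 tool d [-0.0278  0.0004  0.0188] rad 0.000
```

Call:
{"method": "apply_moves", "body": {
  "deltas": [
    [-0.008,0,0.005,0,-0.8],
    [-0.016,0,0.011,0,-0.8],
    [-0.023,0,0.016,0,-0.8],
    [-0.027,0,0.019,0,-0.8],
    [-0.027,0,0.019,0,-0.8]
  ]
}}

```text
time_s: 8.45
ee_pos: [657.7, -165.7, 237.7]
ee_rot: [-180.0, 0.0, 5.2]
force: [-0.2, -0.1, -1.9]
gripper_width: 19.5
gripper_force: 60.0
```

Call:
{"method": "apply_moves", "body": {
  "deltas": [
    [0,0,0,0,-0.8],
    [0,0,0,0,-0.8]
  ]
}}

```text
time_s: 8.65
ee_pos: [658.8, -165.7, 238.3]
ee_rot: [180.0, -0.1, 5.2]
force: [-0.5, 0.3, -3.6]
gripper_width: 19.7
gripper_force: 60.0
```

```bash
python3 -c "
from h import *
at(-8)"
```

```text
t 8.65 pos [ 658.8 -165.7  238.3] rot [ 1.8e+02 -1.0e-01  5.2e+00] F [-0.5  0.3 -3.6] w 19.7 gf 60.0 tool d [-0.012   0.0003  0.0076] rad 0.000
```

Call:
{"method": "apply_moves", "body": {
  "deltas": [
    [-0.003,0,0.002,0,-0.8],
    [-0.006,0,0.004,0,-0.8],
    [-0.009,0,0.006,0,-0.8],
    [-0.012,0,0.008,0,-0.8],
    [-0.012,0,0.008,0,-0.8]
  ]
}}

```text
time_s: 9.15
ee_pos: [645.7, -166.7, 229.6]
ee_rot: [-180.0, 0.1, 5.2]
force: [0.0, 0.1, -2.9]
gripper_width: 19.5
gripper_force: 60.0
```

```bash
python3 -c "
from h import *
at(-15)
cv2.imwrite('pics/c1.png',crop(cams.grab_frame('side'),320,140,50,50,12))"
```

```text
t 9.15 pos [ 645.7 -166.7  229.6] rot [-1.8e+02  1.0e-01  5.2e+00] F [ 0.   0.1 -2.9] w 19.5 gf 60.0 tool d [-0.0045  0.0004  0.0029] rad -0.000
```

View pics/c1.png

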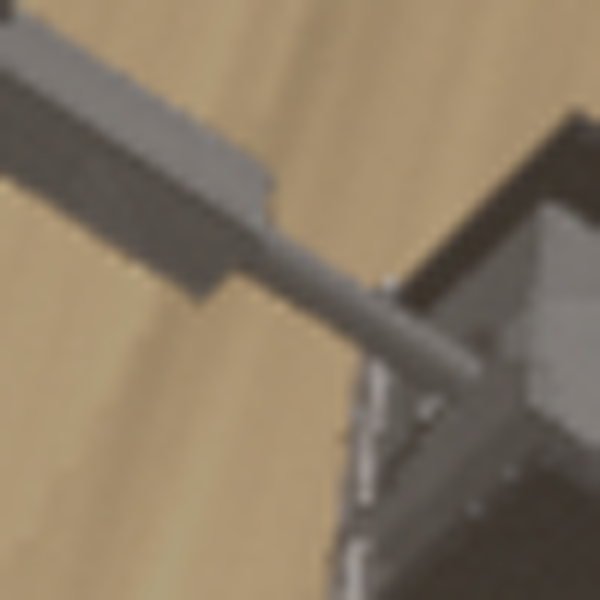

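Call:
{"method": "apply_moves", "body": {
  "deltas": [
    [-0.002,0,0.0015,0,-0.8],
    [-0.004,0,0.003,0,-0.8],
    [-0.006,0,0.004,0,-0.8],
    [-0.008,0,0.0055,0,-0.8],
    [-0.01,0,0.007,0,-0.8]
  ]
}}

```text
time_s: 9.7
ee_pos: [639.7, -167.5, 225.7]
ee_rot: [179.9, -0.6, 5.2]
force: [6.8, 1.2, 5.0]
gripper_width: 19.5
gripper_force: 60.0
```

```bash
python3 -c "
from h import *
at(-46)"
```

```text
t 9.70 pos [ 639.7 -167.5  225.7] rot [179.9  -0.6   5.2] F [6.8 1.2 5. ] w 19.5 gf 60.0 tool d [-0.024   0.0002  0.0165] rad -0.000
```

Call:
{"method": "apply_moves", "body": {
  "deltas": [
    [-0.003,0,0.002,0,-0.8],
    [-0.006,0,0.004,0,-0.8],
    [-0.009,0,0.006,0,-0.8],
    [-0.012,0,0.008,0,-0.8],
    [-0.015,0,0.01,0,-0.8]
  ]
}}

```text
time_s: 10.2
ee_pos: [625.4, -168.9, 216.1]
ee_rot: [179.9, -0.7, 5.2]
force: [7.8, 1.2, 5.7]
gripper_width: 19.3
gripper_force: 60.0
```

```bash
python3 -c "
from h import *
at(-46)"
```

```text
t 10.20 pos [ 625.4 -168.9  216.1] rot [179.9  -0.7   5.2] F [7.8 1.2 5.7] w 19.3 gf 60.0 tool d [-0.0097  0.0001  0.0071] rad -0.000
```

Call:
{"method": "apply_moves", "body": {
  "deltas": [
    [-0.003,0,0.002,0,-0.8],
    [-0.006,0,0.004,0,-0.8],
    [-0.008,0,0.0055,0,-0.8],
    [-0.01,0,0.007,0,-0.8],
    [-0.011,0,0.0075,0,-0.8]
  ]
}}

```text
time_s: 10.7
ee_pos: [616.7, -169.8, 210.2]
ee_rot: [179.8, -1.0, 5.2]
force: [11.2, 2.9, 9.9]
gripper_width: 19.7
gripper_force: 60.0
```

```bash
python3 -c "
from h import *
at(-46)"
```

```text
t 10.70 pos [ 616.7 -169.8  210.2] rot [179.8  -1.    5.2] F [11.2  2.9  9.9] w 19.7 gf 60.0 tool d [-0.0008 -0.      0.0013] rad -0.000
```

Call:
{"method": "apply_moves", "body": {
  "deltas": [
    [-0.002,0,0.0015,0,-0.8],
    [-0.004,0,0.003,0,-0.8],
    [-0.005,0,0.0035,0,-0.8],
    [-0.005,0,0.0035,0,-0.8],
    [-0.005,0,0.0035,0,-0.8]
  ]
}}

```text
time_s: 11.2
ee_pos: [616.3, -170.1, 210.5]
ee_rot: [179.7, -1.7, 5.2]
force: [17.1, 3.4, 16.9]
gripper_width: 19.6
gripper_force: 60.0
```

```bash
python3 -c "
from h import *
at(-46)"
```

```text
t 11.20 pos [ 616.3 -170.1  210.5] rot [179.7  -1.7   5.2] F [17.1  3.4 16.9] w 19.6 gf 60.0 tool d [-0.0004 -0.0003  0.0016] rad -0.001
```

Call:
{"method": "apply_moves", "body": {
  "deltas": [
    [-0.002,0,0.0015,0,-0.8],
    [-0.004,0,0.003,0,-0.8],
    [-0.004,0,0.003,0,-0.8]
  ]
}}

```text
time_s: 11.5
ee_pos: [616.4, -170.5, 209.8]
ee_rot: [179.6, -2.4, 5.1]
force: [23.8, 5.1, 20.9]
gripper_width: 19.6
gripper_force: 60.1
```

Call:
{"method": "apply_moves", "body": {
  "deltas": [
    [0.01,0,-0.007,0,-0.8],
    [0.012,0,-0.0085,0,-0.8],
    [0.02,0,-0.014,0,-0.8],
    [0.03,0,-0.021,0,-0.8],
    [0.04,0,-0.028,0,-0.8]
  ]
}}

```text
time_s: 12.0
ee_pos: [640.1, -167.5, 225.2]
ee_rot: [-180.0, 0.3, 5.2]
force: [0.4, -1.2, -4.0]
gripper_width: 19.3
gripper_force: 60.0
```

```bash
python3 -c "
from h import *
at(40)"
```

```text
t 12.00 pos [ 640.1 -167.5  225.2] rot [-180.     0.3    5.2] F [ 0.4 -1.2 -4. ] w 19.3 gf 60.0 tool d [ 0.046   0.0001 -0.0333] rad -0.000
```

Call:
{"method": "apply_moves", "body": {
  "deltas": [
    [0.01,0,-0.007,0,-0.8],
    [0.02,0,-0.014,0,-0.8],
    [0.035,0,-0.025,0,-0.8],
    [0.05,0,-0.036,0,-0.8],
    [0.055,0,-0.045,0,-0.8]
  ]
}}

```text
time_s: 12.5
ee_pos: [696.2, -162.1, 270.4]
ee_rot: [-179.9, 0.2, 5.2]
force: [-0.8, -0.4, -3.1]
gripper_width: 19.6
gripper_force: 60.0
```

Call:
{"method": "apply_moves", "body": {
  "deltas": [
    [0,0,-0.025,0,-0.8],
    [0,0,-0.045,0,-0.8],
    [0,0,-0.045,0,-0.8]
  ]
}}

```text
time_s: 12.8
ee_pos: [696.4, -162.6, 318.9]
ee_rot: [179.9, -0.1, 5.2]
force: [-0.0, 0.5, -2.4]
gripper_width: 19.8
gripper_force: 60.0
```

```bash
python3 -c "
from h import *
go(567,165.4,300,-2.4)
im=cams.grab_frame('side');cv2.imwrite('pics/d.png',im)
s=env.state();rm=R.from_euler('xyz',s['ee_rot'],degrees=True)
p=proj('side',s['ee_pos']+rm.apply([-111,0,69.4]));print(p)
# grey (low-saturation) blob near predicted tip
x,y=p.astype(int)
c=im[y-25:y+26,x-35:x+16].astype(int); m=((c.max(2)-c.min(2))<28).astype(np.uint8)
for r in m[::2]: print(''.join('#' if v else '.' for v in r))
"
```

```text
t 12.80 pos [ 696.4 -162.6  318.9] rot [ 1.799e+02 -1.000e-01  5.200e+00] F [-0.   0.5 -2.4] w 19.8 gf 60.0 tool d [-0.0993 -0.3384  0.0183] rad 0.132
[340.27664103 137.51931657]
#######################...#####################....
######################....####################.....
####################.......###################.....
##############.............###################.....
###############............###################.....
.#################..........#################......
.....######..#########........#############........
........#.......#########..........................
...................#########.......................
......................#########....................
.........................#########.................
.............................########..............
................................#####..............
...................................................
...................................................
...................................................
...................................................
...................................................
...................................................
...................................................
...................................................
...................................................
...................................................
...................................................
...................................................
..................................................#
```

Call:
{"method": "apply_moves", "body": {
  "deltas": [
    [-0.012,-0.04,0,0,-0.8],
    [-0.025,-0.085,0,0.03,-0.8],
    [-0.038,-0.13,0,0.06,-0.8],
    [-0.051,-0.175,0,0.09,-0.8],
    [-0.064,-0.22,0,0.12,-0.8]
  ]
}}

```text
time_s: 13.35
ee_pos: [610.2, 52.3, 314.4]
ee_rot: [180.0, 0.3, -1.8]
force: [-0.0, 0.2, -2.6]
gripper_width: 19.6
gripper_force: 60.0
```

```bash
python3 -c "
from h import *
go(567,165.4,300,-2.4)"
```

```text
t 13.35 pos [610.2  52.3 314.4] rot [180.    0.3  -1.8] F [-0.   0.2 -2.6] w 19.6 gf 60.0 tool d [-0.0466 -0.1117  0.0146] rad 0.011
```

Call:
{"method": "apply_moves", "body": {
  "deltas": [
    [-0.018,-0.043,0,0.011,-0.8],
    [-0.035,-0.085,0,0.011,-0.8],
    [-0.046,-0.112,0.01,0.011,-0.8],
    [-0.046,-0.112,0.05,0.011,-0.8],
    [-0.046,-0.112,0.1,0.011,-0.8]
  ]
}}

```text
time_s: 13.85
ee_pos: [569.2, 165.4, 216.0]
ee_rot: [-180.0, -0.1, -2.2]
force: [1.3, 0.9, -3.2]
gripper_width: 19.7
gripper_force: 60.0
```

Call:
{"method": "apply_moves", "body": {
  "deltas": [
    [0,0,0.04,0,-0.8],
    [0,0,0.07,0,-0.8],
    [0,0,0.085,0,-0.8],
    [0,0,0.085,0,-0.8],
    [0,0,0.085,0,-0.8]
  ]
}}

```text
time_s: 14.35
ee_pos: [569.0, 164.0, 131.1]
ee_rot: [179.9, 0.1, -2.3]
force: [0.2, 0.5, -1.6]
gripper_width: 19.8
gripper_force: 60.0
```

```bash
python3 -c "
from h import *
go(567,165.4,80,-2.4)"
```

```text
t 14.35 pos [569.  164.  131.1] rot [ 1.799e+02  1.000e-01 -2.300e+00] F [ 0.2  0.5 -1.6] w 19.8 gf 60.0 tool d [-0.002  -0.0014  0.0511] rad 0.002
```

Call:
{"method": "apply_moves", "body": {
  "deltas": [
    [-0.002,-0.001,0.02,0,-0.8],
    [-0.002,-0.001,0.035,0,-0.8],
    [-0.002,-0.001,0.045,0,-0.8],
    [-0.002,-0.001,0.049,0,-0.8],
    [-0.002,-0.001,0.05,0,-0.8]
  ]
}}

```text
time_s: 14.85
ee_pos: [568.1, 165.5, 82.2]
ee_rot: [-180.0, -0.0, -2.3]
force: [-0.7, -0.3, -3.3]
gripper_width: 19.1
gripper_force: 60.0
```

Call:
{"method": "apply_moves", "body": {
  "deltas": [
    [0,0,0,0,-0.8],
    [0,0,0,0,-0.8],
    [0,0,0,0,-0.8]
  ],
  "grip_force": 4
}}

```text
time_s: 15.15
ee_pos: [568.4, 165.6, 82.7]
ee_rot: [-180.0, -0.1, -2.3]
force: [0.9, -0.6, -1.4]
gripper_width: 19.7
gripper_force: 4.0
```

Call:
{"method": "apply_moves", "body": {
  "deltas": [
    [0.002,0,0.007,0,-0.8],
    [0.006,0,0.015,0,-0.8],
    [0.01,0,0.023,0,-0.8],
    [0.014,0,0.031,0,-0.8],
    [0.017,0,0.038,0,-0.8]
  ]
}}

```text
time_s: 15.65
ee_pos: [584.8, 164.7, 42.7]
ee_rot: [180.0, 0.1, -2.3]
force: [0.2, 0.0, -1.9]
gripper_width: 20.0
gripper_force: 4.0
```

Call:
{"method": "apply_moves", "body": {
  "deltas": [
    [0.002,0,0.008,0,-0.8],
    [0.004,0,0.016,0,-0.8],
    [0.006,0,0.024,0,-0.8],
    [0.007,0,0.031,0,-0.8],
    [0.008,0,0.036,0,-0.8]
  ]
}}

```text
time_s: 16.15
ee_pos: [592.9, 164.4, 8.0]
ee_rot: [180.0, 0.0, -2.3]
force: [-1.3, -1.0, 5.3]
gripper_width: 20.1
gripper_force: 4.0
```

Call:
{"method": "apply_moves", "body": {
  "deltas": [
    [0,0,0,0,-0.8],
    [0,0,0,0,-0.8]
  ]
}}

```text
time_s: 16.35
ee_pos: [592.7, 164.4, 7.7]
ee_rot: [180.0, 0.0, -2.3]
force: [0.5, 0.1, -1.9]
gripper_width: 19.9
gripper_force: 4.0
```

```bash
python3 -c "
from h import *
go(567,165.4,8,-2.4)
im=cams.grab_frame('side')
for P in ([454.5,170.4,15],[457,170.3,15],[459,170,15]): print(proj('side',P))
x,y=proj('side',[470,170,15]).astype(int)
c=im[y-25:y+26,x-35:x+26].astype(int); m=((c.max(2)-c.min(2))<28)
print(x,y)
for r in m[::2]: print(''.join('#' if v else '.' for v in r))"
```

```text
t 16.35 pos [592.7 164.4   7.7] rot [180.    0.   -2.3] F [ 0.5  0.1 -1.9] w 19.9 gf 4.0 tool d [-0.0257 -0.     -0.0003] rad 0.002
[368.46121359 351.98673199]
[367.16610881 351.67865343]
[366.14861592 351.33184182]
360 350
.............................................................
.............................................................
.............................................................
.............................................................
.............................................................
####.........................................................
############.................................................
#############................................................
#############................................................
###################..........................................
###########################..................................
###########..######################..........................
...########............###################...................
...............................###########...................
......................................####...................
.............................................................
.............................................................
.............................................................
.............................................................
.............................................................
.............................................................
.............................................................
.............................................................
.............................................................
.............................................................
.............................................................
```

Flat: the tip is at about (366.5, 351), as it was at the start. Open partly, wait, then rise.

Call:
{"method": "apply_moves", "body": {
  "deltas": [
    [0,0,0,0,-0.4],
    [0,0,0,0,-0.2],
    [0,0,0,0,-0.1],
    [0,0,0,0,-0.1],
    [0,0,0,0,-0.1]
  ]
}}

```text
time_s: 16.9
ee_pos: [592.9, 164.5, 8.0]
ee_rot: [180.0, -0.0, -2.3]
force: [-0.1, -0.2, -0.1]
gripper_width: 40.9
gripper_force: 0.0
```

Call:
{"method": "apply_moves", "body": {
  "deltas": [
    [0,0,-0.01,0,-0.1],
    [0,0,-0.04,0,-0.1],
    [0,0,-0.08,0,-0.1],
    [0,0,-0.13,0,-0.1],
    [0,0,-0.18,0,-0.1]
  ]
}}

```text
time_s: 17.4
ee_pos: [592.4, 164.4, 190.3]
ee_rot: [180.0, 0.0, -2.3]
force: [0.8, -0.3, -0.6]
gripper_width: 40.8
gripper_force: 0.0
```

Call:
{"method": "apply_moves", "body": {
  "deltas": [
    [-0.04,-0.03,0,0,-0.1],
    [-0.08,-0.06,0,0,-0.1],
    [-0.12,-0.09,0,0,-0.1],
    [-0.16,-0.12,0,0,-0.1],
    [-0.2,-0.15,0,0,-0.1]
  ]
}}

```text
time_s: 17.9
ee_pos: [397.4, 323.3, 188.9]
ee_rot: [-179.9, -0.1, -2.3]
force: [0.1, 1.5, -0.2]
gripper_width: 40.8
gripper_force: 0.0
```

Call:
{"method": "apply_moves", "body": {
  "deltas": [
    [0,0,0,0,-0.1],
    [0,0,0,0,-0.1],
    [0,0,0,0,-0.1]
  ]
}}

```text
time_s: 18.2
ee_pos: [399.8, 322.0, 188.4]
ee_rot: [-180.0, -0.1, -2.3]
force: [-0.4, 0.0, 0.3]
gripper_width: 40.6
gripper_force: 0.0
```

```bash
python3 -c "
from h import *
go(567,165.4,8,-2.4)
im=cams.grab_frame('side');a=cv2.imread('pics/side0.png')
# punch compared with first picture
for q in (a,im):
    c=q[320:370,280:375].astype(int); m=((c.max(2)-c.min(2))<28); ys,xs=np.where(m); print(m.sum(),xs.min()+280,xs.max()+280,xs.mean()+280,ys.mean()+320)
# bystanders: jar, bottle, mug, block regions
for n,(x,y,w,h) in dict(jar=(245,238,42,46),bottle=(345,420,40,46),cup=(370,135,34,16),block=(347,152,50,45)).items(): print(n,np.abs(im[y:y+h,x:x+w].astype(int)-a[y:y+h,x:x+w]).mean())
t=cams.grab_frame('top');b=cv2.imread('pics/top0.png')
for n,(x,y,w,h) in dict(jar=(292,190,32,32),bottle=(155,298,36,24),cup=(452,262,42,44),block=(375,250,35,30)).items(): print('top',n,np.abs(t[y:y+h,x:x+w].astype(int)-b[y:y+h,x:x+w]).mean())
print((onz('side',(357.8,170.5),166)))
# pin upper-end/hole: lower head of the pin below block in top view
print(t[282:294,392,:].mean(1).astype(int),b[282:294,392,:].mean(1).astype(int))
"
```

```text
t 18.20 pos [399.8 322.  188.4] rot [-1.8e+02 -1.0e-01 -2.3e+00] F [-0.4  0.   0.3] w 40.6 gf 0.0 tool d [0.1732 0.1497 0.1806] rad 0.001
821 287 367 320.10231425091354 339.8014616321559
811 287 367 319.8520345252774 339.96177558569667
jar 17.06038647342995
bottle 15.584782608695653
cup 13.795343137254902
block 14.512
top jar 5.138671875
top bottle 63.17438271604938
top cup 4.090728715728716
top block 4.0679365079365075
[ 543.62829894 -176.67496865  166.        ]
[147 124  61  61  62  61  61  62  58  57  62  52] [141 121  55  55  76  99  99 100 100  98  99 100]
```

```bash
python3 -c "
from workcell import env
print(env.job_done())"
```

```text
the job is handed in; nothing more can be done
None
```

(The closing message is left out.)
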